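# Seat the knife guide on the portioning board's stop pin

### The arm

A 6-joint arm with a two-finger parallel gripper is mounted at the origin on a cart in front of the work surface, level with it; the furniture and walls round the work are solid. World frame = base frame: x ahead of the robot, y to its left, z up, the work surface at z = 0. Lengths are in m, angles in rad, forces in N, time in s.
With the tool pointing down it reaches from about 0.3 to 0.825 m from the base axis. Payload 5.4 kg.
Tool frame: the origin (TCP) lies at the very end of the fingers, on their centre line; the grasp point (between the pads) lies 19 mm behind it; z points along the fingers, y is the line along which they close (so a half turn about z gives the same grasp; the last joint's range is limited). The gripper opens to 92 mm and grips with 3 to 60 N. Pads are 20 mm wide; open, the fingers measure 128 mm over their backs; the gripper's body (75 mm by 189 mm) begins 69 mm behind the grasp point.
Start: joints at [-1.329, 0.158, 1.597, -0, 1.386, -0.21], TCP at [0.251, -0.517, 0.215] pointing down, gripper open.
Joint ranges: [-2.91, 2.91], [-0.94, 2.29], [0.18, 2.7], [-1.29, 4.43], [0.17, 2.64], [-3, 3]. Speed limits (rad/s): [2.57, 2.57, 3.14, 3.14, 3.14, 3.14].

### API

Orientations are given as a rotation vector (axis times angle).
In Python, from workcell import bot gives the robot as it stands. Calls block until the motion is done:
- bot.goto(position, orientation): joint-space move of the TCP to a pose.
- bot.line_to(position, rot=None, max_speed=0.15): straight line of the TCP; rot=None keeps the orientation; max_speed is the mean speed in m/s.
- bot.set_joints(angles): joint-space move.
- bot.set_gripper(opening, newtons=None): opening from 0.0 (shut) to 1.0 (fully open); newtons is the grip in N (None keeps the last); returns when the fingers have stopped.
- bot.hold(seconds).
- bot.inverse_kinematics(position, orientation): joint angles nearest the present ones, or None.
- bot.read_camera(name): name is "scene" or "top" or "wrist"; returns a dict with "pixels" (400x640x3 uint8, blue, green, red), "fx", "fy", "cx", "cy" (pixels), "R" (3x3) and "t" (3): a world point X has camera coordinates R X + t. Camera axes: x right, y down, z forward; pixel columns grow to the right and rows downward; lengths in m; the calibration is good to about 2 mm. A picture is of the moment at which its call begins. There is no depth.
A pose or a line that the arm cannot do raises bot.MotionError and nothing moves.
- bot.job_done(): hands the job in; it is judged then, once.
Readings, each from a call of its own:
- bot.current_clock(): time.
- bot.current_joints(): joint angles.
- bot.current_joint_vel(): joint speeds.
- bot.current_effort(): joint torques, N m.
- bot.current_ee_pos(): TCP position.
- bot.current_tool_rot(): TCP orientation.
- bot.current_contact_force(): force on the tool from outside, world axes, zero at the start.
- bot.current_ft_torque(): the same for the moment, N m.
- bot.current_opening(): opening from 0.0 (shut) to 1.0 (fully open).
- bot.current_grip_force(): force on a finger pad.
Only numpy, scipy, OpenCV 4.12 (cv2) and the standard library are available. Lean on these libraries where they do the work, as an engineer would, in place of code of your own. Each camera call takes 0.05 s, during which the arm holds its last target. There are 200 camera calls.

### The job

Fit the aluminium knife guide on the portioning board: pick it up by its red handle, lay it on the board with its long back edge along the steel fence, and slide it along the slot until its hole finds the stop pin and it drops. Leave it lying flat on the board, home over the pin and square to the fence. Press only lightly on the board and pin, and leave the onion, garlic and spoon where they are.

Things in the scene. Friction and masses are not known exactly. Their poses are not given: they have to be found in the camera images.
- guide: Loose knife guide, 0.24 to 0.39 kg: aluminium plate 100 (its x) x 150 (its y) x 6 mm with one round through hole, 16 mm across, in its middle. Origin: centre of the hole at the plate's underside, z up. Symmetric: either way round fits. It starts flat on the worktop, its y axis within 0.7 rad of the board's y axis.
- guide_handle (a point): Centre of the guide's red bar handle, 37 mm above the plate's underside, right over the hole. The bar is 90 mm long (guide's x), 12 mm wide (y) and 14 mm high and stands on two thin posts at x = -37 and +37 mm; 24 mm of free space below it.
- board: Portioning board fixed to the worktop: white plastic, x from -80 to +60 mm, y from -150 to +150 mm; origin on the worktop, z up, flat top face at z = 18 mm. Along its far side runs a steel fence (see board_fence); along the slot strip stands a stop pin (see board_slot).
- board_slot (a point): Middle of the slot strip on the board's top face (board x = -10 mm, y = 0); the strip is flat and runs along y. In it stands one steel stop pin, 12 mm across, bevelled tip, 10 mm high above the top face, clamped at x = -10 mm and anywhere from y = -26 to +26 mm: different each time, not measured. Guide's hole has 2 mm of play all round it.
- board_fence (a point): Middle of the fence's guiding face, at its foot (board x = +42 mm, y = 0, on the top face). The fence runs along y, full length, its top 17 mm above the top face. With the guide centred over the pin and its y along the board's y, 2 mm are left between its long edge and the fence.
- onion_1: Brown onion, about 80 mm, bystander; origin at its underside.
- garlic_1: Garlic bulb, about 50 mm, bystander; origin at its underside.
- spoon_1: Metal spoon, 199 mm long, bystander; origin at its underside.

How it is judged:
By the outcome, as a careful person would: the job done as asked, in the order asked, and still so for the second after the job is handed in, with the robot touching nothing.
It also fails if it takes over 72 s, if anything falls off the work surface, if the arm or the gripper's body presses on something with over 40 N, if the wrist force passes 120 N, or if a joint passes its speed limit or range.

## Working session

There is one attempt and no reset: what is moved stays moved. The work goes in short steps, each a Python script; the robot and the scene stay as the last script left them, time stands still between calls to the robot, and variables do not carry over. Pictures are saved under pics/ and viewed, at most 10 in all, crops included, and the job is handed in when it is done.

```bash
ls; mkdir -p pics; python3 - <<'E'
from workcell import bot
import cv2,numpy as np
for n in("scene","top"):
    c=bot.read_camera(n);cv2.imwrite(f"pics/{n}0.png",c["pixels"])
    print(n,c["fx"],c["cx"],c["cy"],c["R"],c["t"])
print(bot.current_clock(),bot.current_tool_rot())
E
```

```text
pics
scene 499.78299443535354 322.92403880064387 202.7418648408415 [[ 0.43752508 -0.89884822 -0.02537081]
 [-0.39351177 -0.16602457 -0.9042037 ]
 [ 0.80852971  0.40559551 -0.42634727]] [-0.43604208  0.24533622  0.95025802]
top 485.7325428736352 324.82552518529013 199.36897298788202 [[ 0.02583437 -0.99929617  0.02719842]
 [-0.99298918 -0.02879168 -0.11464522]
 [ 0.11534762 -0.02404595 -0.9930341 ]] [-0.25816509  0.58455721  1.0010844 ]
0.1 [-3.06011620e+00 -7.03343252e-01  8.37665673e-05]
```

View pics/top0.png

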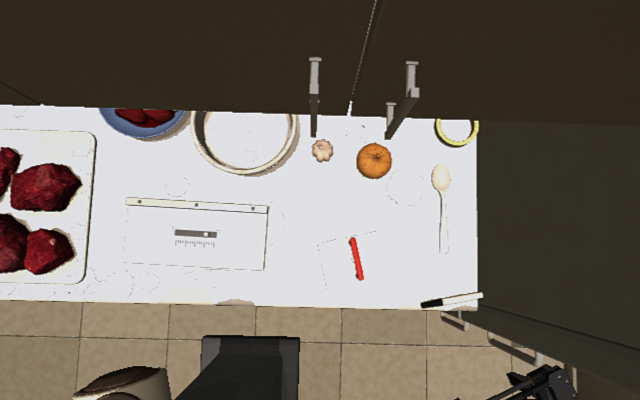

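View pics/scene0.png

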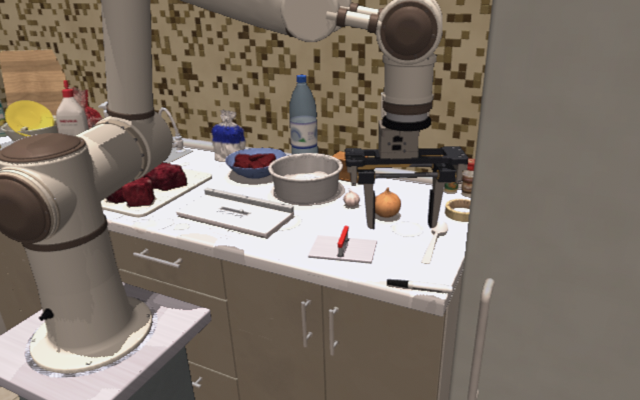

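The top view shows the red handle from (352,238) to (361,279). The board spans about (125–268, 197–270), with the fence along its upper edge at rows 200–212. The dark slot strip is at (175–217, 233), with the pin probably near (206,234). The onion, garlic and spoon are up and to the right of the guide. I'll work out positions from these first.

```bash
cat > h.py <<'E'
from workcell import bot
import cv2,numpy as np
from scipy.spatial.transform import Rotation as Ro
def cast(c,px,z):
    px=np.atleast_2d(np.asarray(px,float)); R=c["R"];o=-R.T@c["t"]
    d=np.c_[(px[:,0]-c["cx"])/c["fx"],(px[:,1]-c["cy"])/c["fy"],np.ones(len(px))]@R
    return o+d*((z-o[2])/d[:,2])[:,None]
def proj(c,X):
    q=np.atleast_2d(X)@c["R"].T+c["t"];return np.c_[q[:,0]/q[:,2]*c["fx"]+c["cx"],q[:,1]/q[:,2]*c["fy"]+c["cy"]]
def red(c,lim=None):
    p=c["pixels"].astype(int);m=((p[...,2]>120)&(p[...,1]<70)&(p[...,0]<70)).astype(np.uint8)
    if lim: k=np.zeros_like(m);k[lim[1]:lim[3],lim[0]:lim[2]]=1;m*=k
    n,l,s,ce=cv2.connectedComponentsWithStats(m);i=1+np.argmax(s[1:,4]);
    return cv2.minAreaRect(np.argwhere(l==i)[:,::-1].astype(np.float32)),s[i]
def tool(yaw): # pointing down, tool y axis at angle yaw+90deg... x axis at yaw
    return (Ro.from_euler('z',yaw)*Ro.from_euler('x',np.pi)).as_rotvec()
E
python3 - <<'E'
from h import *
c=bot.read_camera("top")
r,s=red(c,(300,220,400,300));print(r,s)
b=cv2.boxPoints(r);w=cast(c,b,.044);print(w.round(4),w.mean(0))
print("board corners z18",cast(c,[(268,270),(124,263),(127,197),(268,206)],.018).round(4))
print("pin",cast(c,(206,234),.028))
w=bot.read_camera("wrist");cv2.imwrite("pics/w0.png",w["pixels"])
print("wrist cam pos",-w["R"].T@w["t"],w["R"][2],w["fx"])
im=cv2.resize(c["pixels"][185:295,110:410],None,fx=2.6,fy=2.6,interpolation=cv2.INTER_CUBIC)
im=(255*(np.clip(im/255.,0,1)**3)).astype(np.uint8)
cv2.imwrite("pics/crop.png",im)
print(bot.current_opening())
E
```

```text
((356.30731201171875, 258.43414306640625), (42.1851921081543, 5.168384552001953), 77.90524291992188) [350 238  13  42 206]
[[ 0.5095 -0.2957  0.044 ]
 [ 0.512  -0.3063  0.044 ]
 [ 0.4266 -0.3264  0.044 ]
 [ 0.4241 -0.3159  0.044 ]] [ 0.46805659 -0.31108959  0.044     ]
board corners z18 [[ 0.4384 -0.1251  0.018 ]
 [ 0.4455  0.1799  0.018 ]
 [ 0.5864  0.1838  0.018 ]
 [ 0.5756 -0.1198  0.018 ]]
pin [[0.51111166 0.00827514 0.028     ]]
wrist cam pos [ 0.31338407 -0.48814486  0.38391886] [-0.22230553 -0.10745406 -0.9690376 ] 277.33952565451295
1.0052364831456273
```

View pics/crop.png

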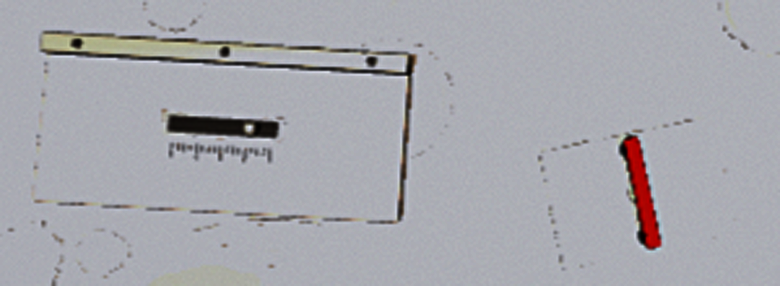

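In the crop, the pin shows as a light dot at (249,128), which is top-image pixel (205.8,234.2). It sits right of centre in the slot. The handle measures about 88 mm against the 90 mm given, and the board about 305 × 140 mm, so both match. Next I'll get closer views with the wrist camera over the board and then over the handle.

```bash
python3 - <<'E'
from h import *
print(bot.current_clock())
bot.goto([.44,.02,.17],tool(-.02)); bot.hold(.2)
w=bot.read_camera("wrist");cv2.imwrite("pics/wb.png",w["pixels"]);np.savez("wb.npz",**w)
print(bot.current_clock(),bot.current_joints().round(2) if hasattr(bot.current_joints(),'round') else bot.current_joints())
bot.goto([.468,-.311,.17],tool(.235)); bot.hold(.2)
w=bot.read_camera("wrist");cv2.imwrite("pics/wh.png",w["pixels"]);np.savez("wh.npz",**w)
print(bot.current_clock(),bot.current_joints())
r,s=red(w);print(r,s);b=cast(w,cv2.boxPoints(r),.044);print(b.round(4),b.mean(0))
E
```

```text
0.2
2.5083 [-0.23 -0.16  2.01 -0.    1.3   1.36]
4.0167 [-8.00020170e-01  1.61309955e-01  1.68363836e+00  9.23373430e-05
  1.29647410e+00  5.34409580e-01]
((313.0, 210.5), (35.0, 10.0), 90.0) [308 193  11  36 306]
[[ 0.4659 -0.3066  0.044 ]
 [ 0.4685 -0.3173  0.044 ]
 [ 0.4288 -0.327   0.044 ]
 [ 0.4262 -0.316   0.044 ]] [ 0.44733973 -0.316744    0.044     ]
```

View pics/wb.png

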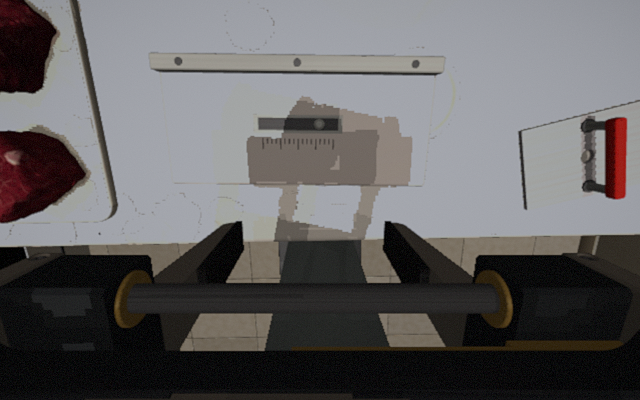

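View pics/wh.png

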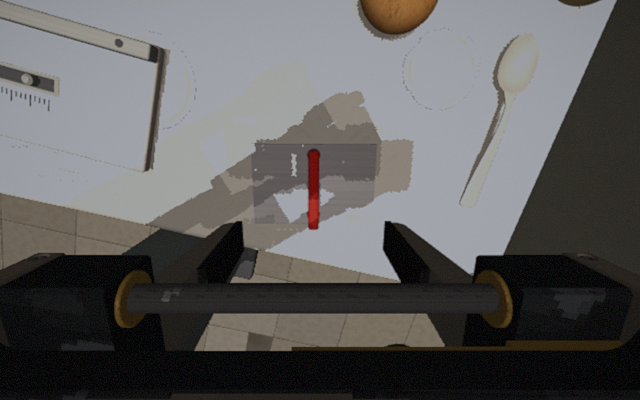

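The board picture shows the fence at rows 55–73 with its ends at columns 150 and 445. The slot strip runs from (258,124) to (340,124), and the pin is at (319,124). The handle picture shows the bar from (314,150) to (314,229), parallel to the fingers' centre plane. Now I'll refine these numerically.

```bash
python3 - <<'E'
from h import *
w=dict(np.load("wh.npz"));hsv=cv2.cvtColor(w["pixels"],cv2.COLOR_BGR2HSV)
m=((hsv[...,1]>150)&((hsv[...,0]<8)|(hsv[...,0]>172))&(hsv[...,2]>40)).astype(np.uint8);m[:,:250]=0;m[:,380:]=0;m[:140]=0;m[240:]=0
n,l,s,ce=cv2.connectedComponentsWithStats(m);i=1+np.argmax(s[1:,4]);print(s[i])
P=np.argwhere(l==i)[:,::-1]
X=cast(w,P,.044);mu=X[:,:2].mean(0);u,sv,vt=np.linalg.svd(X[:,:2]-mu);a=vt[0]*np.sign(vt[0,0]);t=(X[:,:2]-mu)@a
print("handle",mu+a*(t.max()+t.min())/2,"len",np.ptp(t),"yaw",np.arctan2(a[1],a[0]))
b=dict(np.load("wb.npz"));g=cv2.cvtColor(b["pixels"],cv2.COLOR_BGR2GRAY).astype(int)
for c in(200,300,400):print(c,g[50:80,c])
print("slot row 120",g[118:131,270],g[124,250:262],g[124,310:348])
d=np.diff(g[60:80],axis=0)
cols=np.arange(165,432)
top=[];ft=[]
for c in cols:
    k=np.argmin(d[:13,c]);top.append(60+k+.5);k=np.argmax(d[8:,c])+8;ft.append(60+k+.5)
for n_,v,z in(("top",top,.035),("foot",ft,.018)):
    v=np.array(v);X=cast(b,np.c_[cols,v],z);p=np.polyfit(X[:,1],X[:,0],1)
    k=abs(X[:,0]-np.polyval(p,X[:,1]))<.002;p=np.polyfit(X[k,1],X[k,0],1);print(n_,"x=%.4f at y=.03; slope %.4f"%(np.polyval(p,.03),p[0]))
print("fence ends",cast(b,[(149.5,62),(444.5,65)],.035),"slot",cast(b,[(258,124),(340.5,124)],.018),"pin tip",cast(b,(319,124),.028),"near edge",cast(b,[(174,184),(424,186)],.018))
cc=bot.read_camera("top");print("top pin",cast(cc,(205.8,234.2),.028),"top fence foot",cast(cc,[(110+45/2.6,185+53/2.6),(110+408/2.6,185+74/2.6)],.018))
E
```

```text
[308 150  11  79 780]
handle [ 0.47011505 -0.31161521] len 0.08751673978436039 yaw 0.23270796368643187
200 [162 163 152 129 141 153 152 152 150 149 151 151 151 151 151 150 153 150
 140 114  46  42 115 168 166 162 164 163 163 164]
300 [161 163 165 156 133 138 149 152 151 137 112 103  96  96 123 142 155 159
 158 149 120  63  41  96 152 168 165 164 166 165]
400 [162 161 162 163 163 154 138 152 154 157 157 155 157 160 158 159 156 156
 156 160 154 129  88  42  75 135 168 166 164 164]
slot row 120 [ 78  73  82  81  81  80  83  81  81  77  81 111 155] [164 165 166 163 164 164 167 151 112  78  79  82] [ 41  40  40  51  63  70  83  88  89  86  90  88  75  69  56  40  41  39
  40  38  40  42  38  35  33  37  38  46  76  89  87 108 128 134 134 133
 132 135]
top x=0.5648 at y=.03; slope 0.0322
foot x=0.5655 at y=.03; slope 0.0322
fence ends [[ 0.57610815  0.1800477   0.035     ]
 [ 0.56717481 -0.11802958  0.035     ]] slot [[ 0.51362121  0.07806712  0.018     ]
 [ 0.51168359 -0.01454551  0.018     ]] pin tip [[0.5121042  0.00982698 0.028     ]] near edge [[ 0.44714581  0.1821825   0.018     ]
 [ 0.43843035 -0.11390488  0.018     ]]
top pin [[0.51067646 0.00867447 0.028     ]] top fence foot [[ 0.56830843  0.1818244   0.018     ]
 [ 0.55933443 -0.11807423  0.018     ]]
```

Both cameras agree:

| Item | Measured value |
|---|---|
| Handle | (0.470, -0.3115), yaw 0.233 |
| Board yaw | about -0.031 |
| Fence face | x ≈ 0.5645 at y = 0.03 |
| Pin | (0.5115, 0.009), 52 mm from the fence as it should be |

Next I'll grasp and lift the guide.

```bash
python3 - <<'E'
from h import *
bot.set_gripper(.5,35)
h=[.4698,-.3114]
bot.line_to([*h,.06],rot=tool(.233),max_speed=.15)
bot.line_to([*h,.0185],max_speed=.06)
print("f before",np.round(bot.current_contact_force(),2))
bot.set_gripper(0.0,35)
print("open mm",bot.current_opening()*92,bot.current_grip_force(),np.round(bot.current_contact_force(),2),bot.current_ee_pos())
bot.line_to([*h,.10],max_speed=.08);bot.hold(.3)
print(np.round(bot.current_contact_force(),2),np.round(bot.current_ft_torque(),3),bot.current_opening()*92)
a=-.031;ey=np.array([.031,1.])/np.hypot(1,.031);ex=np.array([ey[1],-ey[0]])
pin=np.array([.5115,.009]);p=pin-.030*ey-.006*ex
bot.goto([*p,.11],tool(a));bot.hold(.3)
print(bot.current_clock(),bot.current_ee_pos(),np.round(bot.current_contact_force(),2),np.round(bot.current_ft_torque(),3))
w=bot.read_camera("wrist");cv2.imwrite("pics/w3.png",w["pixels"])
E
```

```text
f before [ 0.73 -0.48  0.62]
open mm 11.747320756542475 35.000815987586975 [-0.33  3.03  2.47] [ 0.46970073 -0.3109804   0.01858384]
[-0.26  0.11 -3.34] [-0.003  0.034 -0.032] 11.605675286175153
10.1 [ 0.50467638 -0.02154022  0.10997458] [-0.25  0.52 -3.79] [0.001 0.04  0.003]
```

View pics/w3.png

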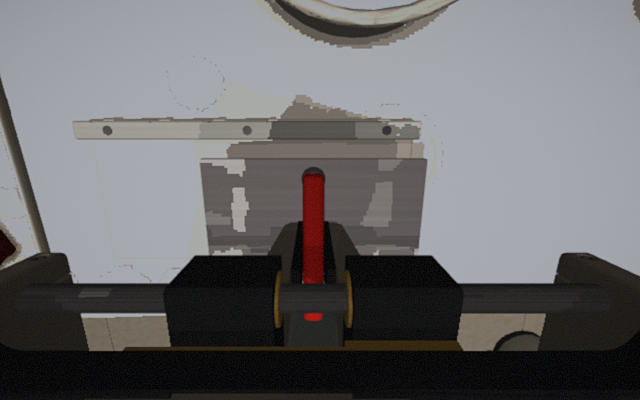

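The guide is held level and square. Its back edge runs along row 158 (columns 201–427), short of the fence at rows 122–138. Now I'll lower it onto the pin tip and touch the fence to get a reference.

```bash
cat >> h.py <<'E'
a=-.031;ey=np.array([.031,1.])/np.hypot(1,.031);ex=np.array([ey[1],-ey[0]]);pin=np.array([.5115,.009])
def F(n=4):
    f=[]
    for _ in range(n): f.append(bot.current_contact_force());bot.hold(.02)
    return np.mean(f,axis=0)
E
python3 - <<'E'
from h import *
w=bot.read_camera("wrist");print("edge",cast(w,[(314,158)],.0975)[0,:2]@ex - bot.current_ee_pos()[:2]@ex)
p=pin-.030*ey-.006*ex
f0=F(8)
bot.line_to([*p,.052],max_speed=.08,rot=tool(a));z=.052
while z>.0425:
    z-=.0007;bot.line_to([*p,z],max_speed=.02);f=F()-f0
    if f[2]>1.5:break
print("pin top",z,bot.current_ee_pos(),f.round(2),bot.current_clock())
z+=.0007
bot.line_to([*p,z],max_speed=.02);f1=F(6);print((f1-f0).round(2))
s=0
while s<.013:
    s+=.0007;bot.line_to([*(p+s*ex),z],max_speed=.02);f=F()-f1
    if f[:2]@ex<-2:break
print("fence at s",s,"x rel pin est",(bot.current_ee_pos()[:2]-pin)@ex,f.round(2),bot.current_clock())
E
```

```text
edge 0.049454699324029794
pin top 0.046400000000000004 [ 0.50470918 -0.02089289  0.04654314] [-0.3  -0.22  1.84] 13.7417
[-0.03 -0.47  0.34]
fence at s 0.010499999999999997 x rel pin est 0.003940987543338759 [-3.21  0.68  2.31] 18.8417
```

The pin tip was touched at the expected height (underside at 28 mm). The plate touched the fence about 1.7 mm beyond the estimate. I'll back off 2 mm and slide along the slot under light pressure.

```bash
python3 - <<'E'
from h import *
p=pin-.030*ey+.0024*ex
z=.0471
bot.line_to([*p,z],max_speed=.02);f0=F(6);print("unloaded",f0.round(2))
z=.0460
bot.line_to([*p,z],max_speed=.02)
s=0;log=[];t0=bot.current_clock()
while s<.045 and bot.current_clock()<45:
    s+=.001;bot.line_to([*(p+s*ey),z],max_speed=.03);f=F(3)-f0
    if f[2]<1.: z-=.0005
    elif f[2]>4: z+=.0004
    log.append((round(s*1e3),round(z*1e3,1),*f.round(1)))
    if z<.0432 or np.hypot(f[0],f[1])>9:break
print(*log[::2],sep="\n");print(log[-1],bot.current_ee_pos(),(bot.current_ee_pos()[:2]-pin)@ey,bot.current_clock())
E
```

```text
unloaded [-0.04  0.08 -3.94]
(1, 46.4, np.float64(0.3), np.float64(-2.3), np.float64(4.8))
(3, 46.8, np.float64(0.0), np.float64(-0.3), np.float64(2.9))
(5, 46.3, np.float64(-0.1), np.float64(-0.1), np.float64(0.6))
(7, 46.7, np.float64(-0.1), np.float64(-1.6), np.float64(4.2))
(9, 46.7, np.float64(0.5), np.float64(0.1), np.float64(1.7))
(11, 46.2, np.float64(-0.0), np.float64(0.1), np.float64(1.0))
(13, 46.6, np.float64(0.2), np.float64(-0.2), np.float64(2.5))
(15, 46.6, np.float64(0.1), np.float64(-0.4), np.float64(1.5))
(17, 46.6, np.float64(-0.1), np.float64(-1.4), np.float64(2.1))
(19, 46.6, np.float64(-0.0), np.float64(-0.1), np.float64(1.7))
(21, 46.6, np.float64(-0.2), np.float64(-0.5), np.float64(1.5))
(23, 46.1, np.float64(0.5), np.float64(0.1), np.float64(1.0))
(25, 46.5, np.float64(0.3), np.float64(-1.0), np.float64(3.1))
(27, 46.0, np.float64(0.7), np.float64(-0.3), np.float64(0.9))
(29, 45.0, np.float64(0.3), np.float64(-0.0), np.float64(0.4))
(31, 44.0, np.float64(0.5), np.float64(-0.4), np.float64(0.2))
(33, 43.0, np.float64(-0.3), np.float64(-0.1), np.float64(-0.0))
(33, 43.0, np.float64(-0.3), np.float64(-0.1), np.float64(-0.0)) [0.5139822  0.01195518 0.04347568] 0.0030306733938803834 29.35
```

The force vanished from about s = 27 mm and the plate is sinking over the pin. I'll lower it gently.

```bash
python3 - <<'E'
from h import *
q=bot.current_ee_pos();p=pin-.030*ey+.0024*ex+.032*ey;z=.043
f0=np.array([-.04,.08,-3.94]);log=[]
bot.line_to([*p,z],max_speed=.02)
while z>.0345 and bot.current_clock()<50:
    z-=.0007;bot.line_to([*p,z],max_speed=.02);f=F(3)-f0
    lat=np.array([f[:2]@ex,f[:2]@ey])
    for v,e in zip(lat,(ex,ey)):
        if abs(v)>1.5:p=p+.0005*np.sign(v)*e
    log.append((round(z*1e3,1),*lat.round(1),f[2].round(1)))
    if f[2]>3:break
print(*log,sep="\n");print(bot.current_ee_pos(),((p-pin)@ex,(p-pin)@ey),bot.current_clock())
E
```

```text
(42.3, np.float64(0.6), np.float64(0.1), np.float64(0.3))
(41.6, np.float64(0.1), np.float64(-0.1), np.float64(0.7))
(40.9, np.float64(0.1), np.float64(-0.1), np.float64(0.6))
(40.2, np.float64(0.3), np.float64(0.5), np.float64(0.9))
(39.5, np.float64(0.2), np.float64(0.4), np.float64(0.5))
(38.8, np.float64(0.1), np.float64(-0.1), np.float64(0.4))
(38.1, np.float64(0.3), np.float64(-0.4), np.float64(0.0))
(37.4, np.float64(0.0), np.float64(-0.4), np.float64(0.5))
(36.7, np.float64(0.3), np.float64(-0.2), np.float64(-0.2))
(36.0, np.float64(-3.2), np.float64(0.4), np.float64(8.2))
[0.51405432 0.01090953 0.03656028] (np.float64(0.0019000000000000006), np.float64(0.0020000000000000026)) 32.6
```

The plate is seated: TCP z is 36.6 mm, which matches 18.5 + 18. I'll ease off, release, retract and check.

```bash
python3 - <<'E'
from h import *
q=np.array(bot.current_ee_pos());p=[*(pin+.0020*ex+.002*ey),.0365]
bot.line_to(p,max_speed=.01);print(F().round(2))
bot.set_gripper(.45);print(F().round(2))
bot.line_to([*p[:2],.12],max_speed=.08)
bot.line_to([.43,.01,.19],max_speed=.2);bot.hold(.2)
w=bot.read_camera("wrist");g=w["pixels"];np.savez("wf.npz",**w)
cv2.imwrite("pics/w4.png",cv2.convertScaleAbs(cv2.resize(g[0:260,120:520],None,fx=2,fy=2),alpha=1.2))
cv2.imwrite("pics/full4.png",g);r,s=red(w);print(r,s)
print(bot.current_clock(),F().round(2))
E
```

```text
[-0.25  0.01  0.27]
[-0.29 -0.01  0.31]
((309.5, 85.0), (36.0, 11.0), 90.0) [304  67  12  37 402]
35.7167 [ 0.17 -0.19 -0.13]
```

View pics/w4.png

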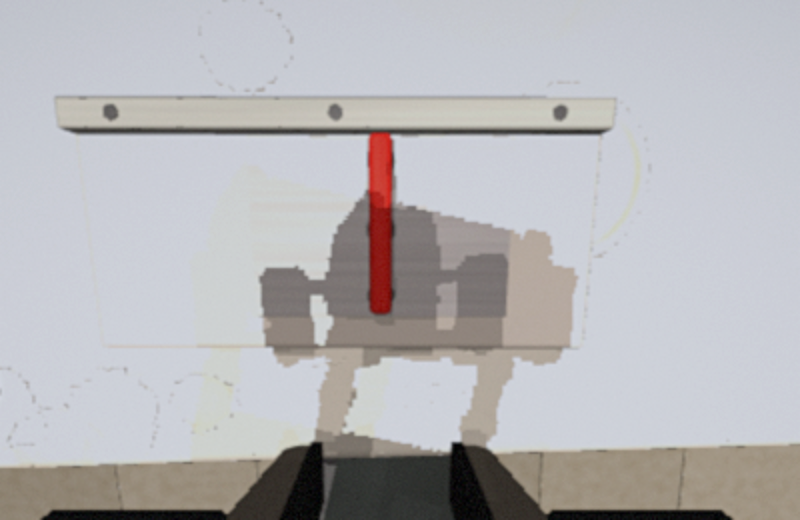

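The guide lies against the fence: the bar, crop (380,133)–(380,313), is perpendicular to the fence at row 130. The seating height matched, and forces after release were near zero.

```bash
python3 -c "
from h import *
print(bot.job_done())"
```

```text
the job is handed in; nothing more can be done
None
```

The knife guide is home over the stop pin, lying flat on the board and square to the fence. It was handed in at about 36 s, with board and pin contact peaking at about 8 N and no contact with the onion, garlic or spoon.

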